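Strip the screens from a sifter cassette held by a left-hand nut

TASK

Strip the sifter cassette for washing: undo its wing nut, which has a reverse (left-hand) thread and so turns off clockwise, and leave it in the steel dish, then lift off the retaining bar and lay it across the battens of the wooden rest. Slide every sieve screen straight up out of its slot and stand it on edge in a bay of the washing rack without tipping it over. Finally put the bar back over the two dowel pins of the empty cassette, flat and fully down, leave the nut in the dish, and leave the other things on the bench alone.

Things in the scene. Friction and masses are not known exactly. Their poses are not given: they have to be found in the camera images.
- cassette: Screen cassette, bolted down (all sizes in mm): aluminium base 300 x 100 x 8, origin centre of its underside, x along its length. Its side walls (50 high, at |y| 33 to 50) have vertical slots 9 wide at x = -102, -66, 66, 102; screens stand in them on the base, 8 above the bench. Its middle (|y| < 33) is open for fingers. End posts at x = -138 and 138 are 12 x 46, 80 high.
- pin_a (a point): Top of the dowel pin on the cassette's end post at its x = 138: upright steel pin 8 across, 16 tall above the post, tip tapered, top 96 above the bench.
- pin_b (a point): Top of the like pin at the cassette's x = -138.
- stud_top (a point): Centre of the top of the cassette's threaded stud (thread 30 across), 111 above the bench, in the middle of the cassette. Fixed.
- bar_seat (a point): Where the bar's centre is when seated: on the cassette's axis, 84 above the bench; axes as the cassette's.
- bar_center (a point): Retaining bar: flat steel 300 x 50 x 8, 0.35 kg; this point is its middle at mid-thickness, x along it. Holes 11 across at x = -138 and 138, and 37 in the middle for the stud; either way round is the same. Starts on the end posts over the pins, under the nut. Pinch it across its 50 width at its middle, where lips 60 long along both edges hang 10 below it; beside and below them is open.
- nut_wing (a point): Point to pinch on the upright wing of the left-hand nut, 53 above the nut's underside; the wing is 60 long (x), 12 thick (y), 34 high, its top 9 higher. Clockwise from above loosens. Fully tight its x points along the cassette's x; it starts 0 to 0.3 rad clockwise from that and is free at 4.05 to 4.45 rad clockwise (stop at 4.5). It turns easily, need not rise while turned, stays where left.
- nut_center (a point): The same nut, on its axis half-way up (31 above its underside): round body 46 across and 28 high under the wing, 62 high in all, 0.12 kg. It starts with its underside on the bar, 88 above the bench. Once free it lifts straight up off the stud and is clear after 25; before that it cannot be lifted.
- screen0_center (a point): Sieve screen 0, or absent: steel-framed mesh plate on edge, 84 wide (its y), 70 high (z), 5 thick (x), top rail 8 thick and 12 high to pinch. This point is its centre, half-way up. Starts in the cassette slot at x = -102. Must not be tipped over. 0.07 kg.
- screen1_center (a point): Sieve screen 1, or absent: steel-framed mesh plate on edge, 84 wide (its y), 70 high (z), 5 thick (x), top rail 8 thick and 12 high to pinch. This point is its centre, half-way up. Starts in the cassette slot at x = -66. Must not be tipped over. 0.07 kg.
- screen2_center (a point): Sieve screen 2, or absent: steel-framed mesh plate on edge, 84 wide (its y), 70 high (z), 5 thick (x), top rail 8 thick and 12 high to pinch. This point is its centre, half-way up. Starts in the cassette slot at x = 66. Must not be tipped over. 0.07 kg.
- screen3_center (a point): Sieve screen 3, or absent: steel-framed mesh plate on edge, 84 wide (its y), 70 high (z), 5 thick (x), top rail 8 thick and 12 high to pinch. This point is its centre, half-way up. Starts in the cassette slot at x = 102. Must not be tipped over. 0.07 kg.
- rack: Washing rack, fixed, empty at first: grey plastic 196 x 104, floor 6 above the bench, comb walls 56 high at |y| 31 to 52, middle open for fingers. Origin centre of its underside, x along its length. Four bays at x = -66, -22, 22, 66, each 14 wide (x) and 94 long (y); a screen stands in one facing along x, leaning up to 10 degrees.
- rest: Wooden rest for the bar, fixed: 260 x 112 board with two battens across it at x = -95 and 95 (each 22 x 112, tops 32 above the bench). Origin: centre of its underside; x along its length. The bar lies on the battens along x.
- rest_top (a point): Centre of the rest at the height of the batten tops, 32 above the bench; axes as the rest's.
- dish: Loose round steel dish, 112 across at the rim and 96 at the foot, 18 high, inner floor 4 above its underside. Origin: centre of its underside. 0.3 kg.
- tamper: Bystander: a small tamper, standing or lying on the bench; leave alone. Origin near the middle of its underside.
- cup: Bystander: a cup, standing or lying on the bench; leave alone. Origin near the middle of its underside.
- jug: Bystander: a milk jug, standing or lying on the bench; leave alone. Origin near the middle of its underside.
- cleaner: Bystander: a bottle, standing or lying on the bench; leave alone. Origin near the middle of its underside.
- spanner: Bystander: a spanner, standing or lying on the bench; leave alone. Origin near the middle of its underside.
- brush: Bystander: a brush, standing or lying on the bench; leave alone. Origin near the middle of its underside.
- burr: Bystander: a burr ring, standing or lying on the bench; leave alone. Origin near the middle of its underside.
- burr2: Bystander: a small burr ring, standing or lying on the bench; leave alone. Origin near the middle of its underside.
There are look-alikes about, which are no part of the job. Leave any blue look-alike of the part that bears screen3_center alone. What is shaped like the part that bears screen2_center but yellow is not meant.

How it is judged:
On the way, in this order (a step that is already met when the one before it is completed fails the run):
1. the nut is unscrewed and lies in the dish (horizontal distance between nut_center and dish below 0.036 m and z of nut_center in the frame of dish below 0.05 m), for 0.2 s.
2. the bar lies on the battens of the rest (horizontal distance between bar_center and rest_top below 0.06 m and z of bar_center in the frame of rest_top between -0.003 and 0.012 m and linear speed of bar below 0.03 m/s), for 0.2 s.
3. every screen stands in a bay of the rack (x of screen0_center in the frame of rack between -0.085 and 0.085 m and y of screen0_center in the frame of rack between -0.012 and 0.012 m and z of screen0_center in the frame of rack between 0.03 and 0.05 m and angle between each of screen0_center, screen1_center, screen2_center, screen3_center's own z axis and vertical below 0.3 rad and x of screen1_center in the frame of rack between -0.085 and 0.085 m and y of screen1_center in the frame of rack between -0.012 and 0.012 m and z of screen1_center in the frame of rack between 0.03 and 0.05 m and x of screen2_center in the frame of rack between -0.085 and 0.085 m and y of screen2_center in the frame of rack between -0.012 and 0.012 m and z of screen2_center in the frame of rack between 0.03 and 0.05 m and x of screen3_center in the frame of rack between -0.085 and 0.085 m and y of screen3_center in the frame of rack between -0.012 and 0.012 m and z of screen3_center in the frame of rack between 0.03 and 0.05 m), for 0.2 s.
4. the bar is seated on the pins again (horizontal distance between bar_center and bar_seat below 0.004 m and z of bar_center in the frame of bar_seat between -0.003 and 0.003 m and angle between the x axis of bar_center and the x axis of cassette, either way round below 0.03 rad and angle between bar_center's own z axis and vertical below 0.04 rad), for 0.2 s.
At the end, for the whole second after the job is handed in: Bar over both pins and down on the posts (4 mm across, 3 mm in height, 0.03 rad); nut in the dish (within 36 mm of its axis); every screen on edge in the rack (on its floor, within 12 mm across it, tilted under 0.3 rad); all at rest (all of step 1 and all of step 3 and all of step 4 and linear speed of each of nut, bar, dish, screen0, screen1, screen2, screen3 below 0.03 m/s); the robot touches nothing.
It fails at once if a screen is tipped over (angle between any of screen0_center, screen1_center, screen2_center, screen3_center's own z axis and vertical above 0.9 rad).
It fails at once if another thing on the bench is pushed aside more than 30 mm (distance of any of tamper, cup, jug, cleaner, spanner, brush, burr, burr2 from where it was at the start of the episode above 0.03 m).
Of screen0, screen1, screen2, screen3 only 2 to 4 are there at a start; the rules pass over those that are not, and their reading is None.
At some moment in a run one of dish, bar may be knocked a few centimetres aside while the robot is not near it.
It also fails if it takes over 210 s, if anything falls off the work surface, if the arm or the gripper's body presses on something with over 40 N, if the wrist force passes 120 N, or if a joint passes its speed limit or range.

ROBOT

A 7-joint arm with a two-finger parallel gripper is mounted at the origin on the work surface. World frame = base frame: x ahead of the robot, y to its left, z up, the work surface at z = 0. Lengths are in m, angles in rad, forces in N, time in s.
With the tool pointing down it reaches from about 0.425 to 0.95 m from the base axis. Payload 4.7 kg.
Tool frame: the origin (TCP) lies on the centre line of the jaws, within the pads' length; the fingertips stand 22 mm ahead of it and the grasp point (between the pads) lies 3 mm ahead of it (robot.tips_ahead is the distance from the TCP to the fingertips, in m); z points along the fingers, y is the line along which they close (so a half turn about z gives the same grasp; the last joint's range is limited). The gripper opens to 85 mm and grips with 20 to 120 N. Pads are 22 mm wide; open, the fingers measure 114 mm over their backs; the gripper's body (76 mm by 85 mm) begins 54 mm behind the grasp point. The pads swing forward as they close: fully open they stand 13 mm farther back than shut.
Start: joints at [1.272, 0.469, -0.049, 1.532, 0.024, 1.141, -0.082], TCP at [0.18, -0.651, 0.253] pointing down, gripper open.
Joint ranges: [-2.59, 2.59], [-0.33, 1.99], [-1.39, 1.29], [0.1, 2.45], [-1.04, 4.18], [0.21, 1.99], [-2.66, 2.66]. Speed limits (rad/s): [2.57, 2.57, 3.14, 3.14, 3.14, 3.14, 3.14].

INTERFACE

Orientations are given as a unit quaternion [w, x, y, z].
In Python, from bench import robot gives the robot as it stands.
- The arm moves only by the shell command python3 -m crank 'ROWS'. ROWS is JSON, a list of rows, each a list of 5 numbers: the shift along the tool's x, y, z in mm, then the turn about the tool's z in degrees, then the opening in per cent of the stroke, from 0 (shut) to 100 (fully open). In form: [[tx, ty, tz, spin, gripper], ...]. A call has exactly 8 rows; each row shifts and turns the commanded pose from where the row before left it, along the tool's axes as they then stand; what a row does not reach is not made up. A row lasts 1/8 s, in which the tool goes at most 62.5 mm and 10.7 degrees, less where a joint would pass 70% of its speed; a pose out of reach is approached as far as the arm can. A call is refused whole if a number of a shift passes 62.5 or a number of a turn 10.7, either way. A call with a gripper value outside its range is refused whole. The fingers move at their own pace and stop on an object; the grip force is fixed at half the most. Time passes only in rows, so rows that do not move let the fingers close, or fill a call up. It gives the time, the measured TCP pose, the force, the opening and the grip force at its end, in the units of the state.
- robot.sense(): the state, without advancing time (a new reading comes with each control period).
- robot.capture(name): name is "side" or "top" or "wrist"; returns a dict with "image" (480x640x3 uint8, red, green, blue), "range_z" (480x640 float32, m along the optical axis (not along the pixel's ray), 0 where there is no reading), "intrinsics" (3x3 intrinsics, pixels), "R" (3x3) and "t" (3): a world point X has camera coordinates R X + t. Camera axes: x right, y down, z forward; pixel columns grow to the right and rows downward; lengths in m; the calibration is good to about 2 mm. A picture is of the moment at which its call begins.
- robot.sign_off(): hands the job in; it is judged then, once.
Trained networks look in the newest picture that a camera, given by its name, has taken for a name from the list of things; names that differ only in an ending like _2 or _b are one class to them, and where a whole thing is asked for, a point or a joint stands for the part that bears it (a point fixed in the world has none). Each returns a list of dicts, best first, with "p" (0 to 1); they miss things now and then, are a little off and sometimes report something else, mostly with a low value. They report only what shows in the picture. A call takes as long as a camera call. They do not tell look-alikes from the thing itself.
- robot.recognise(query, camera): "centre" ([column, row] in pixels, amid what is visible of it).
- robot.trace(query, camera): "mask" (480x640 bool, what is visible of it) and "centre" ([column, row] in pixels, amid what is visible of it).
The state is a dict: "time_s": time; "joint_pos": joint angles; "qd": joint speeds; "joint_efforts": joint torques, N m; "tcp_pos": TCP position; "orientation": TCP orientation; "ft_force": force on the tool from outside, world axes, zero at the start; "wrist_torque": the same for the moment, N m; "finger_gap": opening from 0.0 (shut) to 1.0 (fully open); "grasp_force": force on a finger pad.
Only numpy, scipy, OpenCV 4.12 (cv2) and the standard library are available. Lean on these libraries where they do the work, as an engineer would, in place of code of your own. Each camera call takes 0.05 s, during which the arm holds its last target. There are 200 camera calls.

## Working session

There is one attempt and no reset: what is moved stays moved. The work goes in short steps, Python scripts to look and compute and a shell command to move; the robot and the scene stay as the last step left them, time stands still between calls to the robot, and variables do not carry over. Pictures are saved under pics/ and viewed, at most 14 in all, crops included, and the job is handed in when it is done.

```bash
ls; mkdir -p pics; cat > h.py <<'E'
import numpy as np,cv2
from bench import robot
def cap(n,save=None):
    c=robot.capture(n)
    if save: cv2.imwrite('pics/'+save,cv2.cvtColor(c['image'],cv2.COLOR_RGB2BGR))
    return c
def cloud(c):
    z=c['range_z'];K=c['intrinsics'];v,u=np.mgrid[:480,:640]
    P=np.stack([(u-K[0,2])/K[0,0]*z,(v-K[1,2])/K[1,1]*z,z],-1)
    W=(P-c['t'])@c['R']; W[z<=0]=np.nan
    return W
def st():
    s=robot.sense(); 
    print('t',round(s['time_s'],2),'tcp',np.round(s['tcp_pos'],4),'q',np.round(s['orientation'],4),'gap',round(s['finger_gap'],3),'F',np.round(s['ft_force'],1),'j7',np.round(s['joint_pos'],2))
    return s
E
python3 - <<'E'
from h import *
st()
for n in ['top','side','wrist']:
    c=cap(n,n+'0.png'); W=cloud(c); np.savez(n+'0.npz',W=W,im=c['image'],K=c['intrinsics'],R=c['R'],t=c['t'])
    print(n,np.round(-c['R'].T@c['t'],3))
    if n=='wrist':continue
    for q in ['cassette','rack','rest','dish','nut_wing','bar_center','screen0_center','tamper','cup','jug','cleaner','spanner','brush','burr','burr2']:
        for d in robot.recognise(q,n)[:6]:
            u,v=np.round(d['centre']).astype(int)
            print(q,round(d['p'],2),(u,v),np.round(W[v,u],3))
E
```

```text
pics
t 0.0 tcp [ 0.1798 -0.6501  0.2522] q [-1.000e-03  9.909e-01  1.345e-01 -2.000e-04] gap 0.999 F [0.3 0.1 0.9] j7 [ 1.27  0.47 -0.05  1.53  0.02  1.14 -0.08]
top [ 0.445 -0.01   1.528]
cassette 0.61 (np.int64(328), np.int64(246)) [ 0.516 -0.019  0.086]
rack 0.88 (np.int64(420), np.int64(247)) [ 0.513 -0.26   0.008]
rest 0.67 (np.int64(228), np.int64(242)) [0.536 0.242 0.007]
dish 0.73 (np.int64(158), np.int64(262)) [0.487 0.426 0.007]
dish 0.34 (np.int64(420), np.int64(244)) [ 0.521 -0.261  0.005]
bar_center 0.74 (np.int64(325), np.int64(249)) [ 0.509 -0.012  0.091]
screen0_center 0.67 (np.int64(494), np.int64(263)) [ 0.467 -0.449  0.015]
tamper 0.73 (np.int64(275), np.int64(220)) [0.587 0.114 0.05 ]
cup 0.68 (np.int64(492), np.int64(263)) [ 0.468 -0.448 -0.002]
cup 0.31 (np.int64(372), np.int64(141)) [ 0.796 -0.142  0.007]
jug 0.67 (np.int64(369), np.int64(144)) [ 0.79  -0.135  0.   ]
cleaner 0.61 (np.int64(173), np.int64(183)) [0.676 0.356 0.121]
cleaner 0.29 (np.int64(279), np.int64(221)) [0.588 0.107 0.012]
spanner 0.71 (np.int64(275), np.int64(150)) [0.778 0.115 0.004]
brush
[... 1260 characters left out ...]
(192)) [ 0.755 -0.1    0.089]
jug 0.38 (np.int64(268), np.int64(293)) [0.585 0.127 0.027]
cleaner 0.87 (np.int64(153), np.int64(336)) [0.664 0.389 0.098]
cleaner 0.52 (np.int64(264), np.int64(191)) [ 0.757 -0.104  0.089]
spanner 0.63 (np.int64(292), np.int64(254)) [0.599 0.01  0.045]
brush 0.73 (np.int64(330), np.int64(179)) [ 0.698 -0.33   0.011]
brush 0.5 (np.int64(423), np.int64(182)) [ 0.456 -0.4    0.057]
burr 0.67 (np.int64(361), np.int64(349)) [ 0.348  0.129 -0.004]
burr 0.59 (np.int64(414), np.int64(275)) [ 0.343 -0.116  0.011]
burr2 0.67 (np.int64(361), np.int64(349)) [ 0.348  0.129 -0.004]
burr2 0.59 (np.int64(414), np.int64(275)) [ 0.343 -0.116  0.011]
wrist [ 0.244 -0.631  0.374]
```

```bash
python3 - <<'E'
import cv2
a=cv2.imread('pics/top0.png')[120:340,130:540]; cv2.imwrite('pics/top0c.png',cv2.resize(a,(800,429),interpolation=cv2.INTER_CUBIC))
a=cv2.imread('pics/side0.png')[150:450,130:480]; cv2.imwrite('pics/side0c.png',cv2.resize(a,(700,600),interpolation=cv2.INTER_CUBIC))
E
```

```text
(no output)
```

View pics/top0c.png

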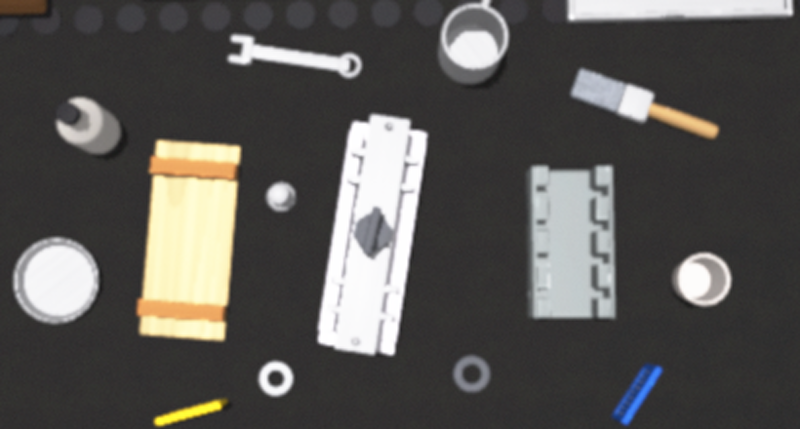

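View pics/side0c.png

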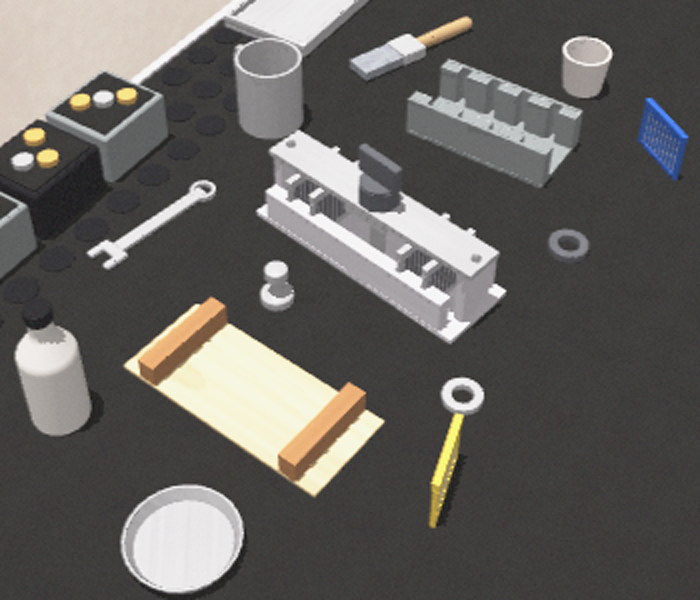

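Top view (crop): bar and cassette centre (375,235) with the grey nut on it, rack (572,242), rest (190,240), dish (56,280), tamper (281,196). Lookalikes: the blue plate (638,395) and yellow plate (190,412) lie off the cassette and are not meant; the real screens are the steel ones in the cassette slots (four show in side view, at (300,190), (325,205), (405,262), (435,275)). The burr rings (275,378) and (471,373) are not the nut either. Next I fit poses.

```bash
cat >> h.py <<'E'
def rect(P):
    (c,s,a)=cv2.minAreaRect((P[:,:2]*1000).astype(np.float32))
    b=cv2.boxPoints((c,s,a)); e=[b[1]-b[0],b[2]-b[1]]; e=max(e,key=np.linalg.norm)
    return np.round(c,1),np.round(sorted(s),1),np.round(np.degrees(np.arctan2(e[1],e[0])),2)
def sel(W,x0,x1,y0,y1,z0,z1):
    P=W.reshape(-1,3);P=P[~np.isnan(P[:,0])]
    return P[(P[:,0]>x0)&(P[:,0]<x1)&(P[:,1]>y0)&(P[:,1]<y1)&(P[:,2]>z0)&(P[:,2]<z1)]
E
python3 - <<'E'
from h import *
for n in ['top','side']:
    W=np.load(n+'0.npz')['W']
    print(n)
    P=sel(W,.3,.7,-.12,.09,.08,.096);print('bar',rect(P),len(P),np.median(P[:,2]))
    P=sel(W,.3,.7,-.12,.09,.03,.06);print('cassette wall',rect(P),len(P))
    P=sel(W,.3,.7,-.12,.09,.003,.06);print('cassette base',rect(P),len(P))
    P=sel(W,.3,.7,-.12,.09,.12,.17);print('wing',rect(P),len(P),P[:,2].max(), np.median(P,0))
    P=sel(W,.3,.7,-.12,.09,.136,.17);print('wing top',rect(P),len(P))
    P=sel(W,.3,.7,.15,.33,.024,.045);print('battens',rect(P),len(P),np.median(P[:,2]))
    P=sel(W,.3,.7,-.36,-.15,.045,.065);print('rack',rect(P),len(P),np.median(P[:,2]))
    P=sel(W,.35,.6,.34,.52,.010,.03);print('dish',rect(P),cv2.minEnclosingCircle((P[:,:2]*1000).astype(np.float32)),len(P))
    P=sel(W,.53,.63,.07,.15,.01,.08);print('tamper',rect(P),P[:,2].max())
E
```

```text
top
bar (array([534.8,  -2.2]), array([ 82.8, 300.4]), np.float32(-10.14)) 2116 0.08959827705187444
cassette wall (array([534.5,  -1.9]), array([100. , 263.8]), np.float32(-9.88)) 1295
cassette base (array([499.9, -15. ]), array([209.9, 399.6]), np.float32(-0.0)) 4708
wing (array([533.8,  -1.7]), array([41.6, 51.6]), np.float32(22.67)) 186 0.15721776179106278 [ 0.53432651 -0.00075971  0.14888156]
wing top (array([534.5,  -1.8]), array([12. , 58.9]), np.float32(-13.93)) 127
battens (array([482.3, 246.7]), array([119. , 320.9]), np.float32(-3.3)) 760 0.03361500612841885
rack (array([ 461.7, -271.2]), array([137.9, 330.8]), np.float32(10.23)) 1145 0.05749034636222974
dish (array([468. , 433.3]), array([173.9, 236.3]), np.float32(2.4)) ((469.8507385253906, 435.5415954589844), 131.01475524902344) 472
tamper (array([581.7, 114.1]), array([62.6, 67.7]), np.float32(74.03)) 0.06035545525787042
side
bar (array([532.5,  -0.9]), array([ 75.2, 303.1]), np.float32(-5.96)) 2012 0.08642283574319615
cassette wall (array([531.3,  23.4]), array([101.6, 291.7]), np.float32(0.68)) 1744
cassette base (array([501.6, -15. ]), array([208.7, 395. ]), np.float32(0.28)) 3456
wing (array([531.8,   1.1]), array([15.5, 62.7]), np.float32(-14.62)) 297 0.153072765141825 [0.53020575 0.00379636 0.13958297]
wing top (array([531.6,   1.1]), array([15.5, 62.2]), np.float32(-14.62)) 178
battens (array([470.7, 249.7]), array([120.8, 344.1]), np.float32(-3.66)) 1128 0.02991191116276703
rack (array([ 459.5, -268.8]), array([141.5, 332.7]), np.float32(10.0)) 1186 0.053177402813028005
dish (array([483.1, 421.7]), array([110.3, 111.8]), np.float32(-41.72)) ((483.2583312988281, 421.33123779296875), 57.0522575378418) 504
tamper (array([588.1, 124. ]), array([32.5, 35. ]), np.float32(-77.52)) 0.05615841862210605
```

```bash
R='x'; python3 -m crank '[[42,-44,0,0,100],[42,-44,0,0,100],[42,-44,0,0,100],[42,-44,0,0,100],[42,-44,0,0,100],[42,-44,0,0,100],[42,-44,0,0,100],[42,-44,0,0,100]]'
python3 -m crank '[[44,-45,0,0,100],[44,-45,0,0,100],[44,-45,0,0,100],[44,-45,0,0,100],[0,0,0,-10.7,100],[0,0,0,-10.7,100],[0,0,0,-10.7,100],[0,0,0,-10.7,100]]'
python3 -c "
from h import *
st()"
```

```text
time_s: 2.65
tcp_pos: [0.4108, -0.2201, 0.2538]
orientation: [0.001, 0.991, 0.134, 0.001]
ft_force: [1.5, 0.1, -0.6]
finger_gap: 0.999
grasp_force: 0.0
time_s: 3.65
tcp_pos: [0.5308, -0.0029, 0.2534]
orientation: [0.0, 0.872, 0.489, 0.0]
ft_force: [-0.6, -0.6, -0.3]
finger_gap: 1.004
grasp_force: 0.0
t 3.65 tcp [ 0.5308 -0.0029  0.2534] q [2.000e-04 8.720e-01 4.895e-01 1.000e-04] gap 1.004 F [-0.6 -0.6 -0.3] j7 [ 0.43  0.29 -0.61  1.85  0.19  1.06 -0.8 ]
```

```bash
python3 -m crank '[[0,0,0,-10.7,100],[0,0,0,-10.7,100],[0,0,0,-10.7,100],[0,0,0,-10.7,100],[0,0,0,-10.7,100],[0,0,0,-10.7,100],[0,0,0,-10.7,100],[0,0,0,-10.7,100]]'
python3 -m crank '[[0,0,0,-10.7,100],[0,0,0,-10.7,100],[0,0,0,0,100],[0,0,0,0,100],[0,0,0,0,100],[0,0,0,0,100],[0,0,0,0,100],[0,0,0,0,100]]' >/dev/null
python3 - <<'E'
from h import *
st()
c=cap('wrist','w1.png');W=cloud(c);print(c['intrinsics'][0,0],-c['R'].T@c['t'])
np.savez('w1.npz',W=W,im=c['image'],K=c['intrinsics'],R=c['R'],t=c['t'])
P=sel(W,.36,.7,-.09,.08,.08,.098);print('bar',rect(P),len(P),np.median(P[:,2]))
P=sel(W,.36,.7,-.09,.08,.147,.17);print('wing top',rect(P),len(P),P[:,2].max())
P=sel(W,.36,.7,-.09,.08,.136,.17);print('wing top',rect(P),len(P),P[:,2].max())
P=sel(W,.36,.7,-.09,.08,.040,.056);print('walls',rect(P),len(P),np.median(P[:,2]))
E
```

```text
time_s: 4.65
tcp_pos: [0.5308, -0.0031, 0.2535]
orientation: [0.0, 0.307, 0.952, -0.0]
ft_force: [0.8, -0.1, 0.5]
finger_gap: 0.998
grasp_force: 0.0
t 5.65 tcp [ 0.5308 -0.0029  0.2533] q [ 0.000e+00  1.284e-01  9.917e-01 -1.000e-04] gap 0.998 F [ 0.1 -0.1  0.5] j7 [ 0.7   0.39 -0.99  1.84  0.36  1.11  0.9 ]
416.9593816495312 [0.4679149  0.01553289 0.37434154]
bar (array([536.6,  -2.8]), array([ 82.1, 295.5]), np.float32(-12.67)) 24511 0.08845967857892538
wing top (array([533.6,   1.1]), array([11.7, 59.4]), np.float32(-14.09)) 2110 0.15285542559632445
wing top (array([533.6,   1.1]), array([11.8, 59.4]), np.float32(-14.23)) 2189 0.15285542559632445
walls (array([534.4,   0.9]), array([100.4, 264.7]), np.float32(-9.9)) 13064 0.05040078300067866
```

View pics/w1.png

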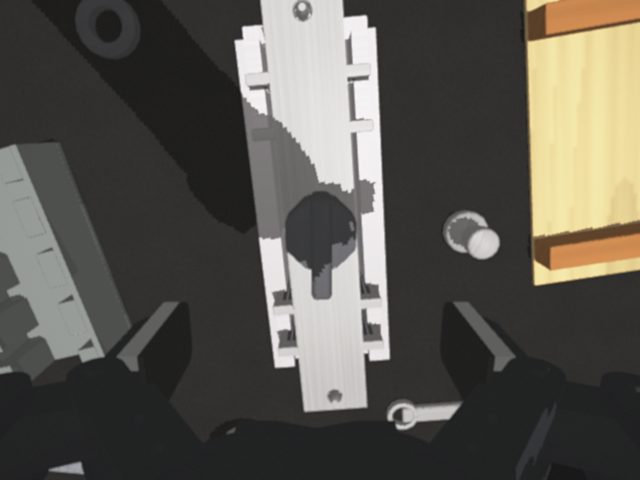

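The wrist view shows the wing at (321,245), aligned vertically in the picture, bar holes at (302,10) and (335,397), and tamper at (480,240), well clear of the fingers. Wing fit is 59×12 mm, top 0.152, so it is the nut. Reaching now.

```bash
python3 -m crank '[[-2,4.6,20,-0.5,60],[0,0,20,0,60],[0,0,20,0,60],[0,0,20,0,60],[0,0,15,0,60],[0,0,10,0,60],[0,0,4,0,60],[0,0,0,0,60]]' >/dev/null
python3 -m crank '[[0,0,0,0,0],[0,0,0,0,0],[0,0,0,0,0],[0,0,0,0,0],[0,0,0,0,0],[0,0,0,0,0],[0,0,0,0,0],[0,0,0,0,0]]'
python3 -c "
from h import *
st()"
```

```text
time_s: 7.7
tcp_pos: [0.5342, 0.001, 0.1448]
orientation: [0.0, 0.124, 0.992, -0.0]
ft_force: [-0.5, 0.3, 6.1]
finger_gap: 0.13
grasp_force: 59.3
t 7.7 tcp [0.5342 0.001  0.1448] q [ 4.000e-04  1.240e-01  9.923e-01 -1.000e-04] gap 0.13 F [-0.5  0.3  6.1] j7 [ 0.6   0.52 -0.89  1.94  0.51  0.92  0.77]
```

```bash
python3 -m crank '[[0,0,0,10.6,0],[0,0,0,10.6,0],[0,0,0,10.6,0],[0,0,0,10.6,0],[0,0,0,10.6,0],[0,0,0,10.6,0],[0,0,0,10.6,0],[0,0,0,10.6,0]]'
python3 -m crank '[[0,0,0,10.6,0],[0,0,0,10.6,0],[0,0,0,10.6,0],[0,0,0,10.6,0],[0,0,0,10.6,0],[0,0,0,10.6,0],[0,0,0,10.6,0],[0,0,0,10.6,0]]'
python3 -c "
from h import *
st()"
```

```text
time_s: 8.7
tcp_pos: [0.5345, 0.0009, 0.1448]
orientation: [0.001, 0.763, 0.647, 0.0]
ft_force: [0.6, -0.5, 3.3]
finger_gap: 0.13
grasp_force: 59.1
time_s: 9.7
tcp_pos: [0.5344, 0.001, 0.1448]
orientation: [0.0, 0.999, -0.036, 0.001]
ft_force: [0.1, 0.4, 3.4]
finger_gap: 0.129
grasp_force: 59.1
t 9.7 tcp [0.5344 0.001  0.1448] q [ 1.000e-04  9.993e-01 -3.640e-02  7.000e-04] gap 0.129 F [0.1 0.4 3.4] j7 [ 0.08  0.38 -0.2   1.97  0.1   0.8  -1.82]
```

```bash
python3 -m crank '[[0,0,0,0,60],[0,0,0,0,60],[0,0,0,0,60],[0,0,-25,0,60],[0,0,-25,0,60],[0,0,0,-10.6,60],[0,0,0,-10.6,60],[0,0,0,-10.6,60]]' >/dev/null
python3 -m crank '[[0,0,0,-10.6,60],[0,0,0,-10.6,60],[0,0,0,-10.6,60],[0,0,0,-10.6,60],[0,0,0,-10.6,60],[0,0,0,-10.6,60],[0,0,0,-10.6,60],[0,0,0,-10.6,60]]' >/dev/null
python3 -m crank '[[0,0,0,-10.6,60],[0,0,0,-10.6,60],[0,0,0,-10.6,60],[0,0,0,-10.6,60],[0,0,0,-10.6,60],[0,0,0,-10,60],[0,0,0,0,60],[0,0,0,0,60]]' >/dev/null
python3 - <<'E'
from h import *
st()
c=cap('wrist');W=cloud(c)
P=sel(W,.48,.59,-.05,.05,.136,.17);print('wing top',rect(P),len(P),P[:,2].max())
E
```

```text
t 12.7 tcp [0.5338 0.0009 0.1942] q [-1.000e-04  3.820e-02  9.993e-01  0.000e+00] gap 0.6 F [-0.1 -0.5  0.7] j7 [ 0.59  0.43 -0.86  1.9   0.39  0.99  1.05]
wing top (array([534.9,   2.8]), array([11.9, 59.7]), np.float32(-4.41)) 3708 0.15227971649378458
```

```bash
python3 -m crank '[[0,0,25,0,60],[0,0,24.5,0,60],[0,0,0,0,60],[0,0,0,0,0],[0,0,0,0,0],[0,0,0,0,0],[0,0,0,0,0],[0,0,0,0,0]]'
python3 -m crank '[[0,0,0,10,0],[0,0,0,10,0],[0,0,0,10,0],[0,0,0,10,0],[0,0,0,10,0],[0,0,0,10,0],[0,0,0,9.7,0],[0,0,0,0,0]]'
python3 -m crank '[[0,0,-10,0,0],[0,0,-10,0,0],[0,0,-15,0,0],[0,0,-20,0,0],[0,0,0,0,0],[0,0,0,0,0],[0,0,0,0,0],[0,0,0,0,0]]'
python3 - <<'E'
from h import *
st()
c=cap('side','s2.png');W=cloud(c)
P=sel(W,.43,.64,-.09,.08,.11,.24);print(P[:,2].min(),P[:,2].max())
E
```

```text
time_s: 13.75
tcp_pos: [0.5346, 0.0011, 0.146]
orientation: [0.001, 0.037, 0.999, -0.0]
ft_force: [-0.8, -0.6, 6.0]
finger_gap: 0.126
grasp_force: 59.5
time_s: 14.75
tcp_pos: [0.5347, 0.0007, 0.146]
orientation: [0.001, 0.601, 0.799, 0.0]
ft_force: [-0.9, -1.9, 7.6]
finger_gap: 0.13
grasp_force: 59.6
time_s: 15.75
tcp_pos: [0.5336, 0.001, 0.1992]
orientation: [-0.0, 0.601, 0.799, -0.0]
ft_force: [1.1, 0.4, -1.1]
finger_gap: 0.131
grasp_force: 58.5
t 15.75 tcp [0.5336 0.001  0.1992] q [-5.000e-04  6.014e-01  7.990e-01 -3.000e-04] gap 0.131 F [ 1.1  0.4 -1.1] j7 [ 0.36  0.35 -0.55  1.9   0.22  0.95 -0.01]
0.11015527079549 0.2399582042357089
```

```bash
cat >> h.py <<'E'
def tool(dx,dy):
    s=robot.sense();_,a,b,_=s['orientation'];p=2*np.arctan2(b,a);c,n=np.cos(p),np.sin(p)
    return np.round(1000*np.array([dx*c+dy*n,dx*n-dy*c]),1),round(np.degrees(p),2)
def dish(names=('top','side')):
    for k in names:
        W=cloud(cap(k)); P=sel(W,.4,.57,.34,.52,.010,.028); c,r=cv2.minEnclosingCircle((P[:,:2]*1000).astype(np.float32)); print('dish',k,np.round(c,1),round(r,1),len(P))
E
python3 - <<'E'
from h import *
dish()
print(tool(.4832-.5336,.4215-.001))
for n in ['top','side']:
    W=np.load(n+'0.npz')['W']
    P=sel(W,.37,.7,.17,.31,.024,.045);print('battens',rect(P),len(P),np.median(P[:,2]))
    P=sel(W,.4,.64,-.33,-.19,.045,.065);print('rack',rect(P),len(P),np.median(P[:,2]))
E
```

```text
dish top [492.7 427.5] 92.3 452
dish side [481.6 420.5] 58.2 509
(array([418. ,  67.9]), np.float64(106.06))
battens (array([535.9, 243.7]), array([112.8, 211.6]), np.float32(-5.39)) 757 0.03361143879499435
rack (array([ 521.4, -260.7]), array([105.5, 193.4]), np.float32(-0.92)) 1120 0.057456515582464465
battens (array([534.3, 244.9]), array([114.3, 216.5]), np.float32(-5.16)) 1097 0.029915142100224192
rack (array([ 518.4, -258.4]), array([115.6, 202. ]), np.float32(0.72)) 1084 0.05310167415305649
```

```bash
python3 -m crank '[[0,0,-50,0,0],[60,9.7,0,0,0],[60,9.7,0,0,0],[60,9.7,0,0,0],[60,9.7,0,0,0],[60,9.7,0,0,0],[60,9.7,0,0,0],[0,0,0,0,0]]'
python3 - <<'E'
from h import *
st()
c=cap('wrist','w2.png');W=cloud(c)
P=sel(W,.4,.57,.34,.52,.012,.028);print(cv2.minEnclosingCircle((P[:,:2]*1000).astype(np.float32)),len(P))
print(cv2.fitEllipse((P[:,:2]*1000).astype(np.float32)))
dish(['top'])
E
```

```text
time_s: 16.9
tcp_pos: [0.4868, 0.3696, 0.2499]
orientation: [-0.002, 0.597, 0.802, 0.001]
ft_force: [0.4, -0.8, -1.4]
finger_gap: 0.125
grasp_force: 58.8
t 16.9 tcp [0.4868 0.3696 0.2499] q [-0.002   0.5974  0.8019  0.0012] gap 0.125 F [ 0.4 -0.8 -1.4] j7 [-0.23  0.45 -0.67  1.67  0.3   1.13 -0.68]
((484.5217590332031, 423.3779296875), 55.64604949951172) 3081
((484.4268493652344, 423.5251159667969), (105.3394775390625, 105.39089965820312), 130.72262573242188)
dish top [503.1 382.5] 64.9 160
```

```bash
python3 -m crank '[[52,13.2,0,0,0],[0,0,50,0,0],[0,0,50,0,0],[0,0,45,0,0],[0,0,25,0,0],[0,0,10,0,0],[0,0,4,0,0],[0,0,0,0,0]]'
```

```text
time_s: 18.0
tcp_pos: [0.4893, 0.4168, 0.0668]
orientation: [0.0, 0.602, 0.799, 0.001]
ft_force: [0.4, 0.8, -1.8]
finger_gap: 0.125
grasp_force: 58.9
```

```bash
python3 -m crank '[[7,-2.5,2,0,0],[0,0,0,0,0],[0,0,0,0,60],[0,0,0,0,60],[0,0,0,0,60],[0,0,-20,0,60],[0,0,-50,0,60],[0,0,-50,0,60]]'
python3 -m crank '[[0,0,-50,0,60],[-20,0,0,0,60],[-20,0,0,0,100],[0,0,0,0,100],[0,0,0,0,100],[0,0,0,0,100],[0,0,0,0,100],[0,0,0,0,100]]'
python3 - <<'E'
from h import *
st()
c=cap('wrist','w3.png');W=cloud(c)
P=sel(W,.4,.57,.34,.52,.012,.026);print(cv2.minEnclosingCircle((P[:,:2]*1000).astype(np.float32)),len(P))
P=sel(W,.4,.57,.34,.52,.045,.09);print('wing',rect(P),P[:,2].max())
c=cap('top');W=cloud(c)
P=sel(W,.37,.7,-.12,.08,.078,.1);print('bar',rect(P),len(P),np.median(P[:,2]))
E
```

```text
time_s: 19.0
tcp_pos: [0.4841, 0.4229, 0.1864]
orientation: [-0.0, 0.601, 0.799, 0.0]
ft_force: [0.6, 1.3, 0.8]
finger_gap: 0.601
grasp_force: 0.0
time_s: 20.0
tcp_pos: [0.495, 0.3847, 0.2336]
orientation: [-0.0, 0.601, 0.799, -0.0]
ft_force: [0.8, 0.0, 0.2]
finger_gap: 0.997
grasp_force: 0.0
t 20.0 tcp [0.495  0.3847 0.2336] q [-1.000e-04  6.011e-01  7.992e-01 -1.000e-04] gap 0.997 F [0.8 0.  0.2] j7 [-0.26  0.49 -0.66  1.65  0.32  1.12 -0.72]
((484.4402160644531, 423.3944091796875), 55.717533111572266) 3351
wing (array([484.2, 425.2]), array([11.8, 59.3]), np.float32(-73.58)) 0.06921731250090458
bar (array([535. ,  -1.5]), array([ 83.6, 300.6]), np.float32(-9.66)) 2406 0.08954621256741047
```

```bash
python3 -m crank '[[-54,-9.8,-2,0,100],[-54,-9.8,-2,0,100],[-54,-9.8,-2,0,100],[-54,-9.8,-2,0,100],[-54,-9.8,-2,0,100],[-54,-9.8,-2,0,100],[-54,-9.8,-2,0,100],[0,0,0,0,100]]' >/dev/null
python3 -m crank '[[0,0,0,-10.7,100],[0,0,0,-10.7,100],[0,0,0,-10.7,100],[0,0,0,-10.7,100],[0,0,0,-10.7,100],[0,0,0,-10.4,100],[0,0,0,0,100],[0,0,0,0,100]]'
python3 - <<'E'
from h import *
st()
c=cap('wrist','w4.png');W=cloud(c)
np.savez('w4.npz',W=W,im=c['image'],K=c['intrinsics'],R=c['R'],t=c['t'])
P=sel(W,.36,.7,-.09,.08,.1,.13);print('stud',rect(P),len(P),np.median(P[:,2]))
P=sel(W,.36,.7,-.09,.08,.084,.094);print('bar',rect(P),len(P))
P=sel(W,.36,.7,-.09,.08,.043,.056);print('walls',rect(P),len(P),np.median(P[:,2]))
E
```

```text
time_s: 22.1
tcp_pos: [0.5339, 0.0026, 0.2479]
orientation: [0.0, 0.088, 0.996, 0.0]
ft_force: [-0.2, 1.0, -0.6]
finger_gap: 0.996
grasp_force: 0.0
t 22.1 tcp [0.5339 0.0026 0.2479] q [1.000e-04 8.840e-02 9.961e-01 0.000e+00] gap 0.996 F [-0.2  1.  -0.6] j7 [ 0.57  0.35 -0.82  1.84  0.29  1.07  1.04]
stud (array([530.5,   0.6]), array([23. , 26.5]), np.float32(-50.14)) 641 0.10982349085846317
bar (array([5.393e+02, 2.000e-01]), array([ 50.2, 291.3]), np.float32(-9.89)) 27871
walls (array([534.6,   0.8]), array([100.5, 265.1]), np.float32(-9.9)) 13359 0.05040790501367335
```

View pics/w4.png

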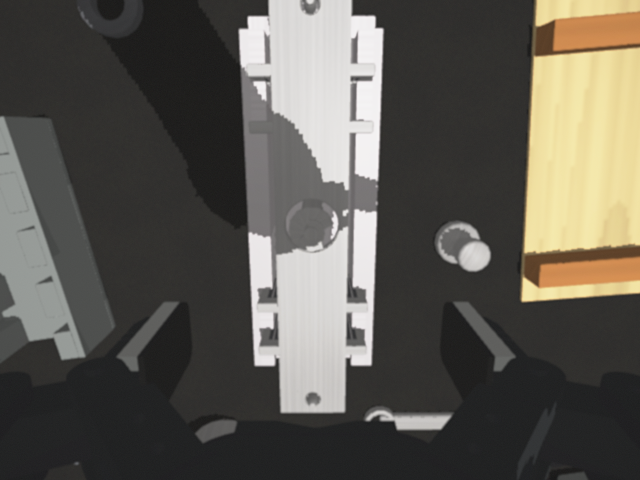

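The picture shows the nut gone, the bar's holes still over the pins at (310,5) and (313,398), stud at (312,225), and all four screens' top rails beside the bar at rows 71, 127, 300 and 340.

```bash
python3 -m crank '[[-0.8,-1.6,45,0,100],[0,0,45,0,100],[0,0,40,0,100],[0,0,20,0,100],[0,0,12,0,100],[0,0,4,0,100],[0,0,0,0,100],[0,0,0,0,100]]'
python3 -m crank '[[0,0,0,0,30],[0,0,0,0,30],[0,0,0,0,30],[0,0,0,0,30],[0,0,0,0,30],[0,0,0,0,30],[0,0,0,0,30],[0,0,0,0,30]]'
```

```text
time_s: 23.15
tcp_pos: [0.5351, 0.0004, 0.0828]
orientation: [0.001, 0.088, 0.996, -0.0]
ft_force: [0.4, 0.3, 0.8]
finger_gap: 1.004
grasp_force: 0.0
time_s: 24.15
tcp_pos: [0.5348, 0.0003, 0.0824]
orientation: [0.0, 0.088, 0.996, -0.0]
ft_force: [-1.0, -0.5, 4.9]
finger_gap: 0.571
grasp_force: 63.5
```

```bash
python3 -m crank '[[0,0,-6,0,30],[0,0,-12,0,30],[0,0,-20,0,30],[0,0,-40,0,30],[0,0,-50,0,30],[0,0,0,0,30],[0,0,0,0,30],[0,0,0,0,30]]'
python3 - <<'E'
from h import *
print(tool(.0,.1))
c=cap('side');W=cloud(c)
P=sel(W,.37,.7,.17,.31,.024,.045);print('battens',rect(P),len(P),np.median(P[:,2]))
c=cap('wrist','w5.png');W=cloud(c)
P=sel(W,.37,.7,.17,.31,.024,.045);print('battens',rect(P),len(P),np.median(P[:,2]))
E
```

```text
time_s: 25.15
tcp_pos: [0.5333, 0.0001, 0.2085]
orientation: [-0.001, 0.087, 0.996, -0.0]
ft_force: [-0.1, -0.1, -2.9]
finger_gap: 0.575
grasp_force: 63.3
(array([17.4, 98.5]), np.float64(169.96))
battens (array([534.4, 244.9]), array([113.2, 214.7]), np.float32(-5.21)) 1097 0.03004243405371832
battens (array([533. , 218.9]), array([ 58.1, 212.3]), np.float32(-5.25)) 4461 0.032132926039612264
```

```bash
python3 -m crank '[[8.2,48.2,0,0,30],[8.2,48.2,0,0,30],[8.2,48.2,0,0,30],[8.2,48.2,0,0,30],[8.2,48.2,0,0,30],[0,0,0,-4.6,30],[0,0,0,0,30],[0,0,0,0,30]]'
python3 -m crank '[[0,0,45,0,30],[0,0,45,0,30],[0,0,40,0,30],[0,0,25,0,30],[0,0,10,0,30],[0,0,5,0,30],[0,0,0,0,30],[0,0,0,0,30]]'
```

```text
time_s: 26.25
tcp_pos: [0.5362, 0.2437, 0.209]
orientation: [-0.001, 0.049, 0.999, -0.001]
ft_force: [0.5, 1.4, -2.7]
finger_gap: 0.575
grasp_force: 63.6
time_s: 27.25
tcp_pos: [0.5367, 0.2452, 0.0409]
orientation: [0.001, 0.048, 0.999, 0.0]
ft_force: [-0.1, 0.7, -4.0]
finger_gap: 0.573
grasp_force: 63.5
```

```bash
python3 -m crank '[[0,0,3,0,30],[0,0,2.5,0,30],[0,0,0,0,30],[0,0,0,0,30],[0,0,0,0,100],[0,0,0,0,100],[0,0,0,0,100],[0,0,0,0,100]]'
python3 -m crank '[[0,0,-10,0,100],[0,0,-30,0,100],[0,0,-50,0,100],[0,0,-50,0,100],[0,0,-50,0,100],[0,-40,0,0,100],[0,-40,0,0,100],[0,0,0,0,100]]'
python3 - <<'E'
from h import *
st()
c=cap('side','s3.png');W=cloud(c)
P=sel(W,.37,.7,.17,.31,.0345,.06);print('bar',rect(P),len(P),np.median(P[:,2]))
c=cap('wrist');W=cloud(c)
P=sel(W,.37,.7,.17,.31,.0345,.06);print('bar',rect(P),len(P),np.median(P[:,2]))
E
```

```text
time_s: 28.25
tcp_pos: [0.5361, 0.2449, 0.0343]
orientation: [0.0, 0.047, 0.999, 0.0]
ft_force: [-0.7, 0.1, -0.3]
finger_gap: 1.003
grasp_force: 0.0
time_s: 29.25
tcp_pos: [0.5288, 0.1614, 0.2246]
orientation: [0.0, 0.05, 0.999, -0.001]
ft_force: [0.4, 0.6, 0.1]
finger_gap: 0.999
grasp_force: 0.0
t 29.25 tcp [0.5288 0.1614 0.2246] q [ 3.000e-04  5.020e-02  9.987e-01 -1.400e-03] gap 0.999 F [0.4 0.6 0.1] j7 [ 0.28  0.43 -0.85  1.82  0.37  1.06  0.76]
bar (array([534.3, 246.2]), array([ 98. , 302.3]), np.float32(-5.18)) 2753 0.038359440554564625
bar (array([538.2, 246.3]), array([ 81.4, 296.8]), np.float32(-9.24)) 24602 0.040383423820300246
```

```bash
python3 -m crank '[[-7,-54,-6,0,100],[-7,-54,-6,0,100],[-7,-54,-6,0,100],[-7,-54,-6,0,100],[0,0,0,10.5,60],[0,0,0,10.5,60],[0,0,0,10.5,60],[0,0,0,10.5,60]]' >/dev/null
python3 -m crank '[[0,0,0,10.5,30],[0,0,0,10.5,30],[0,0,0,10.5,30],[0,0,0,10.5,30],[0,0,0,10.1,26],[0,0,0,0,26],[0,0,0,0,26],[0,0,0,0,26]]'
python3 - <<'E'
from h import *
st()
c=cap('wrist','w6.png');W=cloud(c)
np.savez('w6.npz',W=W,im=c['image'],K=c['intrinsics'],R=c['R'],t=c['t'])
P=sel(W,.36,.72,-.09,.08,.043,.056);print('walls',rect(P),len(P),np.median(P[:,2]))
P=sel(W,.36,.72,-.09,.08,.1,.13);print('stud',rect(P),len(P))
a=np.radians(-9.9);C=np.array([.5345,.0008])
P=sel(W,.36,.72,-.09,.08,.068,.082); X=(P[:,:2]-C)@np.array([[np.cos(a),-np.sin(a)],[np.sin(a),np.cos(a)]])
for x in (-138,-102,-66,66,102,138):
    Q=P[abs(X[:,0]*1000-x)<14]; 
    if len(Q)>20: print(x,rect(Q),len(Q),np.round(np.median(Q[:,2]),4))
P=sel(W,.4,.64,-.34,-.17,.048,.065);print('rack',rect(P),len(P),np.median(P[:,2]))
E
```

```text
time_s: 31.35
tcp_pos: [0.536, -0.0521, 0.2483]
orientation: [-0.0, 0.763, 0.647, 0.0]
ft_force: [0.1, 0.0, 0.4]
finger_gap: 0.261
grasp_force: 0.0
t 31.35 tcp [ 0.536  -0.0521  0.2483] q [-0.000e+00  7.628e-01  6.466e-01  1.000e-04] gap 0.261 F [0.1 0.  0.4] j7 [ 0.44  0.29 -0.51  1.84  0.16  1.05 -0.3 ]
walls (array([533.8,   0.9]), array([100.3, 265.9]), np.float32(-9.91)) 16889 0.05040415181086151
stud (array([530.8,   0.8]), array([22.7, 27.3]), np.float32(-54.93)) 684
-138 (array([398.2,  24.5]), array([13.6, 46.2]), np.float32(80.46)) 1671 0.08
-102 (array([433.5,  18.2]), array([ 9.1, 83.9]), np.float32(80.05)) 2063 0.078
-66 (array([469.1,  12.4]), array([ 8.8, 83.7]), np.float32(80.18)) 1870 0.0781
66 (array([598.8, -10.4]), array([ 8.6, 84.1]), np.float32(80.11)) 1739 0.0782
102 (array([634.3, -16.5]), array([ 8.8, 83.8]), np.float32(80.18)) 1941 0.078
138 (array([669.6, -22.7]), array([13.6, 46.2]), np.float32(81.01)) 1556 0.0801
rack (array([ 508.2, -216. ]), array([23. , 83.4]), np.float32(-0.97)) 1840 0.05633943335458483
```

View pics/w6.png

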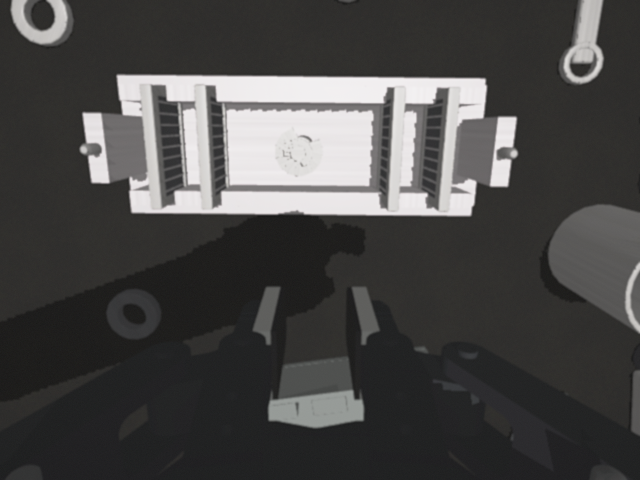

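All four steel screens stand in the cassette, with rails at columns 152, 206, 396 and 448 around row 150. They measure 84×9 mm with tops at 78, as described. Starting with the one at slot +66.

```bash
python3 -m crank '[[26,27.5,0,0.5,26],[26,27.5,0,0,26],[0,0,45,0,26],[0,0,40,0,26],[0,0,20,0,26],[0,0,0,0,26],[0,0,0,0,26],[0,0,0,0,26]]'
python3 -c "
from h import *
s=st()
p=s['tcp_pos'];print(tool(.5988-p[0],-.0104-p[1]))"
```

```text
time_s: 32.4
tcp_pos: [0.6, -0.0106, 0.145]
orientation: [0.001, 0.766, 0.642, 0.001]
ft_force: [-1.2, 0.6, -0.5]
finger_gap: 0.259
grasp_force: 0.0
t 32.4 tcp [ 0.6    -0.0106  0.145 ] q [0.0011 0.7663 0.6425 0.0012] gap 0.259 F [-1.2  0.6 -0.5] j7 [ 0.3   0.5  -0.47  1.81  0.29  0.9  -0.48]
(array([-0.1, -1.2]), np.float64(79.95))
```

```bash
python3 -m crank '[[0,-1,40,0,26],[0,0,20,0,26],[0,0,10,0,26],[0,0,0,0,26],[0,0,0,0,0],[0,0,0,0,0],[0,0,0,0,0],[0,0,0,0,0]]'
python3 -m crank '[[0,0,-10,0,0],[0,0,-20,0,0],[0,0,-20,0,0],[0,0,-40,0,0],[0,0,-50,0,0],[0,0,-30,0,0],[0,0,0,0,0],[0,0,0,0,0]]'
python3 -c "
from h import *
s=st()
p=s['tcp_pos'];print(tool(.52-p[0],-.32-p[1]))"
```

```text
time_s: 33.4
tcp_pos: [0.5987, -0.0103, 0.0743]
orientation: [0.001, 0.766, 0.643, 0.001]
ft_force: [-0.9, -0.0, 5.5]
finger_gap: 0.081
grasp_force: 59.3
time_s: 34.4
tcp_pos: [0.5972, -0.0106, 0.243]
orientation: [-0.0, 0.766, 0.643, -0.001]
ft_force: [0.4, -0.4, -1.2]
finger_gap: 0.08
grasp_force: 58.7
t 34.4 tcp [ 0.5972 -0.0106  0.243 ] q [-2.000e-04  7.663e-01  6.425e-01 -5.000e-04] gap 0.08 F [ 0.4 -0.4 -1.2] j7 [ 0.33  0.4  -0.51  1.71  0.22  1.09 -0.42]
(array([-318.1,  -22. ]), np.float64(79.96))
```

```bash
python3 -m crank '[[-53,-3.7,0,0,0],[-53,-3.7,0,0,0],[-53,-3.7,0,0,0],[-53,-3.7,0,0,0],[-53,-3.7,0,0,0],[-53,-3.7,0,0,0],[0,0,0,-9.1,0],[0,0,0,0,0]]'
python3 - <<'E'
from h import *
st()
c=cap('wrist','w7.png');W=cloud(c)
np.savez('w7.npz',W=W,im=c['image'],K=c['intrinsics'],R=c['R'],t=c['t'])
P=sel(W,.4,.64,-.34,-.17,.048,.065);print('rack',rect(P),len(P),np.median(P[:,2]))
for y0,y1 in ((-.34,-.28),(-.24,-.17)):
    P=sel(W,.4,.64,y0,y1,.048,.065);print(rect(P),len(P))
E
```

```text
time_s: 35.4
tcp_pos: [0.5196, -0.3197, 0.2416]
orientation: [-0.002, 0.714, 0.7, -0.0]
ft_force: [-0.1, 0.1, -1.4]
finger_gap: 0.079
grasp_force: 58.6
t 35.4 tcp [ 0.5196 -0.3197  0.2416] q [-1.700e-03  7.138e-01  7.003e-01 -1.000e-04] gap 0.079 F [-0.1  0.1 -1.4] j7 [ 0.82  0.41 -0.45  1.69  0.19  1.09  0.29]
rack (array([ 519.8, -257.9]), array([104.1, 196.2]), np.float32(-0.98)) 13683 0.05634486532822269
(array([ 519.1, -299.4]), array([ 21. , 196.2]), np.float32(-1.0)) 6000
(array([ 520.5, -216.5]), array([ 21.4, 196.1]), np.float32(-0.97)) 7683
```

View pics/w7.png

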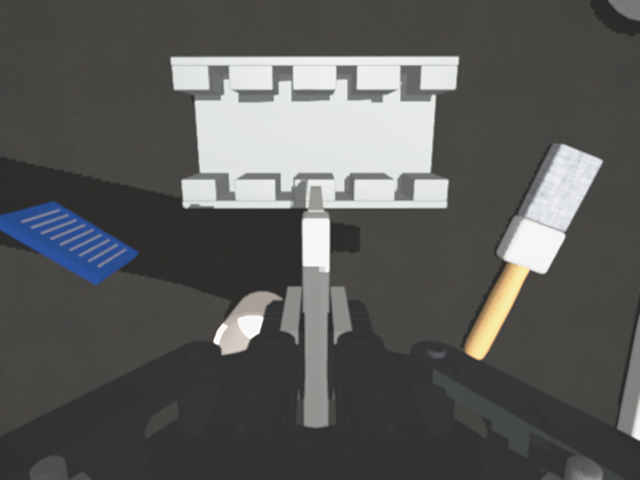

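```bash
python3 -m crank '[[31,32.5,0,0,0],[31,32.5,0,0,0],[0,0,0,0,0],[0,0,45,0,0],[0,0,40,0,0],[0,0,0,0,0],[0,0,0,0,0],[0,0,0,0,0]]'
python3 -c "
from h import *
s=st()
p=s['tcp_pos'];print(tool(.5858-p[0],-.259-p[1]))"
```

```text
time_s: 36.45
tcp_pos: [0.5878, -0.2591, 0.1606]
orientation: [0.002, 0.713, 0.701, 0.001]
ft_force: [0.0, -0.5, -1.8]
finger_gap: 0.077
grasp_force: 58.7
t 36.45 tcp [ 0.5878 -0.2591  0.1606] q [1.800e-03 7.130e-01 7.011e-01 7.000e-04] gap 0.077 F [ 0.  -0.5 -1.8] j7 [ 0.66  0.54 -0.43  1.69  0.27  0.96  0.11]
(array([ 0., -2.]), np.float64(89.04))
```

```bash
python3 -m crank '[[0,-2,20,0,0],[0,0,25,0,0],[0,0,25,0,0],[0,0,12,0,0],[0,0,5,0,0],[0,0,0,0,0],[0,0,0,0,0],[0,0,0,0,0]]'
python3 -m crank '[[0,0,0,0,26],[0,0,0,0,26],[0,0,0,0,26],[0,0,-10,0,26],[0,0,-30,0,26],[0,0,-50,0,26],[0,0,-50,0,26],[0,0,0,0,26]]'
python3 - <<'E'
from h import *
s=st()
p=s['tcp_pos'];print(tool(.6343-p[0],-.0165-p[1]))
W=cloud(cap('side')); P=sel(W,.55,.62,-.32,-.2,.066,.09); print(rect(P),np.median(P[:,2]),P[:,2].max())
E
```

```text
time_s: 37.45
tcp_pos: [0.5854, -0.259, 0.0724]
orientation: [0.001, 0.713, 0.701, 0.0]
ft_force: [0.7, -0.5, 2.7]
finger_gap: 0.083
grasp_force: 59.3
time_s: 38.45
tcp_pos: [0.5874, -0.2592, 0.2171]
orientation: [0.005, 0.713, 0.701, 0.002]
ft_force: [1.1, 0.3, -0.5]
finger_gap: 0.258
grasp_force: 0.0
t 38.45 tcp [ 0.5874 -0.2592  0.2171] q [0.0048 0.7129 0.7013 0.0021] gap 0.258 F [ 1.1  0.3 -0.5] j7 [ 0.68  0.48 -0.45  1.64  0.24  1.06  0.13]
(array([243.4,  42.9]), np.float64(89.06))
(array([ 583.9, -259.9]), array([ 9.8, 84.6]), np.float32(89.69)) 0.0733521290916029 0.0790020976656635
```

```bash
python3 -m crank '[[48.7,8.6,0,0,26],[48.7,8.6,0,0,26],[48.7,8.6,0,0,26],[48.7,8.6,0,0,26],[48.7,8.6,0,0,26],[0,0,0,9,26],[0,0,40,0,26],[0,0,32,0,26]]'
python3 -c "
from h import *
s=st()
p=s['tcp_pos'];print(tool(.6343-p[0],-.0165-p[1]))"
```

```text
time_s: 39.5
tcp_pos: [0.6304, -0.016, 0.1369]
orientation: [-0.001, 0.766, 0.643, -0.001]
ft_force: [-0.5, -0.2, -0.4]
finger_gap: 0.26
grasp_force: 0.0
t 39.5 tcp [ 0.6304 -0.016   0.1369] q [-0.0008  0.7656  0.6434 -0.0013] gap 0.26 F [-0.5 -0.2 -0.4] j7 [ 0.27  0.56 -0.44  1.73  0.29  0.92 -0.46]
(array([0.2, 4. ]), np.float64(80.09))
```

```bash
python3 -m crank '[[0,3,0,0,26],[0,0,0,0,26],[0,0,0,0,26],[0,0,5,0,26],[0,0,5,0,26],[0,0,0,0,26],[0,0,0,0,26],[0,0,0,0,26]]'
python3 -c "
from h import *
s=st()
p=s['tcp_pos'];print(tool(.6343-p[0],-.0165-p[1]))"
```

```text
time_s: 40.5
tcp_pos: [0.6347, -0.0164, 0.1295]
orientation: [0.0, 0.766, 0.643, 0.0]
ft_force: [-0.4, -0.0, -1.1]
finger_gap: 0.26
grasp_force: 0.0
t 40.5 tcp [ 0.6347 -0.0164  0.1295] q [1.000e-04 7.657e-01 6.432e-01 1.000e-04] gap 0.26 F [-0.4 -0.  -1.1] j7 [ 0.27  0.57 -0.44  1.73  0.29  0.91 -0.46]
(array([-0.1, -0.4]), np.float64(80.06))
```

```bash
python3 -m crank '[[0,-0.3,25,0,26],[0,0,20,0,26],[0,0,10,0,26],[0,0,0,0,26],[0,0,0,0,0],[0,0,0,0,0],[0,0,0,0,0],[0,0,0,0,0]]'
python3 -m crank '[[0,0,-10,0,0],[0,0,-20,0,0],[0,0,-20,0,0],[0,0,-40,0,0],[0,0,-50,0,0],[0,0,-10,0,0],[0,0,0,0,0],[0,0,0,0,0]]'
python3 -m crank '[[-50.8,-9.9,0,0,0],[-50.8,-9.9,0,0,0],[-50.8,-9.9,0,0,0],[-50.8,-9.9,0,0,0],[-50.8,-9.9,0,0,0],[0,0,0,-9,0],[0,0,0,0,0],[0,0,0,0,0]]'
python3 -c "
from h import *
s=st()
p=s['tcp_pos'];print(tool(.5418-p[0],-.2583-p[1]))"
```

```text
time_s: 41.5
tcp_pos: [0.6347, -0.0163, 0.0746]
orientation: [0.0, 0.766, 0.643, 0.0]
ft_force: [-0.1, -0.4, 3.7]
finger_gap: 0.083
grasp_force: 59.0
time_s: 42.5
tcp_pos: [0.6332, -0.0167, 0.2228]
orientation: [-0.001, 0.766, 0.643, -0.001]
ft_force: [0.6, 0.7, -1.2]
finger_gap: 0.084
grasp_force: 58.6
time_s: 43.5
tcp_pos: [0.5417, -0.2569, 0.2235]
orientation: [-0.001, 0.713, 0.701, -0.0]
ft_force: [-0.2, 0.1, -1.0]
finger_gap: 0.081
grasp_force: 58.6
t 43.5 tcp [ 0.5417 -0.2569  0.2235] q [-0.0009  0.713   0.7011 -0.    ] gap 0.081 F [-0.2  0.1 -1. ] j7 [ 0.72  0.41 -0.45  1.73  0.2   1.04  0.17]
(array([-1.4,  0.2]), np.float64(89.04))
```

```bash
python3 -m crank '[[-1.4,0,40,0,0],[0,0,40,0,0],[0,0,0,0,0],[0,0,0,0,0],[0,0,25,0,0],[0,0,25,0,0],[0,0,15,0,0],[0,0,5.5,0,0]]'
python3 -m crank '[[0,0,0,0,0],[0,0,0,0,26],[0,0,0,0,26],[0,0,0,0,26],[0,0,-10,0,26],[0,0,-30,0,26],[0,0,-50,0,26],[0,0,-50,0,26]]'
python3 - <<'E'
from h import *
s=st()
p=s['tcp_pos'];print(tool(.4691-p[0],.0124-p[1]))
W=cloud(cap('side')); P=sel(W,.52,.565,-.32,-.2,.066,.09); print(rect(P),np.median(P[:,2]),P[:,2].max())
E
```

```text
time_s: 44.5
tcp_pos: [0.5422, -0.2595, 0.0742]
orientation: [0.0, 0.713, 0.701, 0.0]
ft_force: [-0.4, -0.2, -1.3]
finger_gap: 0.079
grasp_force: 58.7
time_s: 45.5
tcp_pos: [0.5416, -0.2593, 0.2159]
orientation: [0.0, 0.713, 0.701, 0.0]
ft_force: [0.2, 0.4, -0.4]
finger_gap: 0.26
grasp_force: 0.0
t 45.5 tcp [ 0.5416 -0.2593  0.2159] q [1.000e-04 7.128e-01 7.014e-01 1.000e-04] gap 0.26 F [ 0.2  0.4 -0.4] j7 [ 0.72  0.42 -0.46  1.74  0.21  1.03  0.17]
(array([270.5, -76.9]), np.float64(89.07))
(array([ 541.3, -260.8]), array([11.1, 86.9]), np.float32(88.66)) 0.07365121253015343 0.08026790190066262
```

```bash
python3 -m crank '[[54.1,-15.4,0,0,26],[54.1,-15.4,0,0,26],[54.1,-15.4,0,0,26],[54.1,-15.4,0,0,26],[54.1,-15.4,0,0,26],[0,0,0,9,26],[0,0,40,0,26],[0,0,0,0,26]]'
python3 -m crank '[[0,0,30,0,26],[0,0,0,0,26],[0,0,0,0,26],[0,0,0,0,26],[0,0,0,0,26],[0,0,0,0,26],[0,0,0,0,26],[0,0,0,0,26]]'
python3 -c "
from h import *
s=st()
p=s['tcp_pos'];print(tool(.4691-p[0],.0124-p[1]))"
```

```text
time_s: 46.55
tcp_pos: [0.4672, 0.0122, 0.1724]
orientation: [-0.002, 0.765, 0.644, -0.002]
ft_force: [-0.3, 0.7, -0.3]
finger_gap: 0.259
grasp_force: 0.0
time_s: 47.55
tcp_pos: [0.4691, 0.0123, 0.1438]
orientation: [0.0, 0.766, 0.643, -0.0]
ft_force: [0.4, -0.1, 0.1]
finger_gap: 0.262
grasp_force: 0.0
t 47.55 tcp [0.4691 0.0123 0.1438] q [ 0.      0.7657  0.6432 -0.    ] gap 0.262 F [ 0.4 -0.1  0.1] j7 [ 0.34  0.33 -0.54  2.1   0.24  0.78 -0.52]
(array([ 0.1, -0. ]), np.float64(80.06))
```

```bash
python3 -m crank '[[0,0,30,0,26],[0,0,25,0,26],[0,0,14,0,26],[0,0,0,0,26],[0,0,0,0,0],[0,0,0,0,0],[0,0,0,0,0],[0,0,0,0,0]]'
python3 -m crank '[[0,0,-10,0,0],[0,0,-20,0,0],[0,0,-20,0,0],[0,0,-40,0,0],[0,0,-50,0,0],[0,0,-10,0,0],[0,0,0,0,0],[0,0,0,0,0]]'
python3 -m crank '[[-52.2,15,0,0,0],[-52.2,15,0,0,0],[-52.2,15,0,0,0],[-52.2,15,0,0,0],[-52.2,15,0,0,0],[0,0,0,-9,0],[0,0,0,0,0],[0,0,0,0,0]]'
python3 -c "
from h import *
s=st()
p=s['tcp_pos'];print(tool(.4978-p[0],-.2575-p[1]))"
```

```text
time_s: 48.55
tcp_pos: [0.4696, 0.0122, 0.0755]
orientation: [0.001, 0.766, 0.643, 0.0]
ft_force: [-0.8, 0.8, 4.9]
finger_gap: 0.078
grasp_force: 59.2
time_s: 49.55
tcp_pos: [0.468, 0.012, 0.2234]
orientation: [-0.001, 0.766, 0.643, -0.001]
ft_force: [0.6, -1.0, 0.0]
finger_gap: 0.08
grasp_force: 58.6
time_s: 50.55
tcp_pos: [0.4977, -0.2567, 0.2239]
orientation: [-0.001, 0.713, 0.701, -0.0]
ft_force: [-0.5, -0.2, -1.1]
finger_gap: 0.081
grasp_force: 58.7
t 50.55 tcp [ 0.4977 -0.2567  0.2239] q [-9.000e-04  7.130e-01  7.011e-01 -1.000e-04] gap 0.081 F [-0.5 -0.2 -1.1] j7 [ 0.77  0.35 -0.46  1.82  0.18  1.01  0.22]
(array([-0.8,  0.1]), np.float64(89.03))
```

```bash
python3 -m crank '[[-0.8,0,40,0,0],[0,0,40,0,0],[0,0,0,0,0],[0,0,0,0,0],[0,0,25,0,0],[0,0,25,0,0],[0,0,15,0,0],[0,0,5,0,0]]'
python3 -m crank '[[0,0,0,0,0],[0,0,0,0,26],[0,0,0,0,26],[0,0,0,0,26],[0,0,-10,0,26],[0,0,-30,0,26],[0,0,-50,0,26],[0,0,-50,0,26]]'
python3 - <<'E'
from h import *
s=st()
p=s['tcp_pos'];print(tool(.4335-p[0],.0182-p[1]))
W=cloud(cap('side')); P=sel(W,.475,.52,-.32,-.2,.066,.09); print(rect(P),np.median(P[:,2]),P[:,2].max())
E
```

```text
time_s: 51.55
tcp_pos: [0.4984, -0.2587, 0.0752]
orientation: [0.0, 0.713, 0.701, 0.0]
ft_force: [0.1, 0.1, -0.5]
finger_gap: 0.078
grasp_force: 58.7
time_s: 52.55
tcp_pos: [0.4978, -0.2584, 0.2169]
orientation: [0.0, 0.713, 0.701, 0.0]
ft_force: [0.9, -0.2, 0.1]
finger_gap: 0.263
grasp_force: 0.0
t 52.55 tcp [ 0.4978 -0.2584  0.2169] q [1.000e-04 7.128e-01 7.013e-01 1.000e-04] gap 0.263 F [ 0.9 -0.2  0.1] j7 [ 0.77  0.36 -0.46  1.83  0.19  1.    0.21]
(array([275.5, -68.8]), np.float64(89.07))
(array([ 497.7, -260.6]), array([12.5, 86.8]), np.float32(88.61)) 0.07295272265038737 0.07922715786720326
```

```bash
python3 -m crank '[[55.1,-13.8,0,0,26],[55.1,-13.8,0,0,26],[55.1,-13.8,0,0,26],[55.1,-13.8,0,0,26],[55.1,-13.8,0,0,26],[0,0,0,9,26],[0,0,40,0,26],[0,0,0,0,26]]'
python3 -m crank '[[0,0,30,0,26],[0,0,0,0,26],[0,0,0,0,26],[0,0,0,0,26],[0,0,0,0,26],[0,0,0,0,26],[0,0,0,0,26],[0,0,0,0,26]]'
python3 -c "
from h import *
s=st()
p=s['tcp_pos'];print(tool(.4335-p[0],.0182-p[1]))"
```

```text
time_s: 53.6
tcp_pos: [0.4315, 0.018, 0.1735]
orientation: [-0.002, 0.765, 0.644, -0.002]
ft_force: [-1.0, 0.0, -0.2]
finger_gap: 0.26
grasp_force: 0.0
time_s: 54.6
tcp_pos: [0.4334, 0.018, 0.1448]
orientation: [0.0, 0.766, 0.643, -0.0]
ft_force: [0.0, 0.5, -0.1]
finger_gap: 0.265
grasp_force: 0.0
t 54.6 tcp [0.4334 0.018  0.1448] q [ 0.      0.7657  0.6432 -0.    ] gap 0.265 F [ 0.   0.5 -0.1] j7 [ 0.38  0.28 -0.59  2.17  0.22  0.76 -0.54]
(array([0.2, 0. ]), np.float64(80.06))
```

```bash
python3 -m crank '[[0,0,30,0,26],[0,0,25,0,26],[0,0,15,0,26],[0,0,0,0,26],[0,0,0,0,0],[0,0,0,0,0],[0,0,0,0,0],[0,0,0,0,0]]'
python3 -m crank '[[0,0,-10,0,0],[0,0,-20,0,0],[0,0,-20,0,0],[0,0,-40,0,0],[0,0,-50,0,0],[0,0,-10,0,0],[0,0,0,0,0],[0,0,0,0,0]]'
python3 -m crank '[[-53.5,13.5,0,0,0],[-53.5,13.5,0,0,0],[-53.5,13.5,0,0,0],[-53.5,13.5,0,0,0],[-53.5,13.5,0,0,0],[0,0,0,-9,0],[0,0,0,0,0],[0,0,0,0,0]]'
python3 -c "
from h import *
s=st()
p=s['tcp_pos'];print(tool(.4538-p[0],-.2568-p[1]))"
```

```text
time_s: 55.6
tcp_pos: [0.4338, 0.0182, 0.075]
orientation: [0.0, 0.766, 0.643, 0.0]
ft_force: [-0.2, 0.7, 2.7]
finger_gap: 0.083
grasp_force: 58.8
time_s: 56.6
tcp_pos: [0.4323, 0.0178, 0.2235]
orientation: [-0.001, 0.766, 0.643, -0.001]
ft_force: [0.5, 0.6, -0.5]
finger_gap: 0.08
grasp_force: 58.6
time_s: 57.6
tcp_pos: [0.4535, -0.256, 0.2239]
orientation: [-0.001, 0.713, 0.701, -0.0]
ft_force: [1.4, -0.0, -1.7]
finger_gap: 0.079
grasp_force: 58.6
t 57.6 tcp [ 0.4535 -0.256   0.2239] q [-1.000e-03  7.130e-01  7.011e-01 -1.000e-04] gap 0.079 F [ 1.4 -0.  -1.7] j7 [ 0.82  0.29 -0.47  1.91  0.15  0.98  0.27]
(array([-0.8,  0.3]), np.float64(89.03))
```

Then up and over toward the bar; check rack, bar and dish afterwards.

```bash
python3 -m crank '[[-0.8,0,40,0,0],[0,0,40,0,0],[0,0,0,0,0],[0,0,0,0,0],[0,0,25,0,0],[0,0,25,0,0],[0,0,15,0,0],[0,0,5.5,0,0]]'
python3 -m crank '[[0,0,0,0,0],[0,0,0,0,26],[0,0,0,0,26],[0,0,0,0,26],[0,0,-10,0,26],[0,0,-30,0,26],[0,0,-50,0,26],[0,0,-50,0,26]]'
python3 -m crank '[[60,5,0,0,26],[60,5,0,0,60],[60,5,0,0,100],[60,5,0,0,100],[60,5,0,0,100],[60,5,0,0,100],[0,0,0,0,100],[0,0,0,0,100]]'
python3 - <<'E'
from h import *
s=st()
c=cap('side','s4.png');W=cloud(c)
for x in (454,498,542,586):
    P=sel(W,x/1000-.02,x/1000+.02,-.32,-.2,.066,.09); print(rect(P),np.median(P[:,2]),P[:,2].max())
P=sel(W,.34,.75,.14,.36,.0345,.06);print('bar',rect(P),len(P),np.median(P[:,2]))
c=cap('wrist','w8.png');W=cloud(c)
P=sel(W,.34,.75,.14,.36,.0355,.06);print('bar',rect(P),len(P),np.median(P[:,2]))
E
```

```text
time_s: 58.6
tcp_pos: [0.4543, -0.258, 0.0747]
orientation: [0.0, 0.713, 0.701, 0.0]
ft_force: [0.1, -0.4, -1.0]
finger_gap: 0.079
grasp_force: 58.7
time_s: 59.6
tcp_pos: [0.4536, -0.2577, 0.2163]
orientation: [0.0, 0.713, 0.701, 0.0]
ft_force: [-0.2, -0.9, -0.3]
finger_gap: 0.261
grasp_force: 0.0
time_s: 60.6
tcp_pos: [0.4895, 0.1012, 0.2146]
orientation: [0.0, 0.713, 0.701, -0.0]
ft_force: [0.4, -0.7, -0.2]
finger_gap: 0.999
grasp_force: 0.0
t 60.6 tcp [0.4895 0.1012 0.2146] q [ 3.000e-04  7.128e-01  7.014e-01 -3.000e-04] gap 0.999 F [ 0.4 -0.7 -0.2] j7 [ 0.26  0.29 -0.65  1.96  0.22  0.96 -0.51]
(array([ 453.3, -259.3]), array([10.8, 94.2]), np.float32(89.08)) 0.07344911292300815 0.07962229809933886
(array([ 496.4, -260.2]), array([11.1, 90.4]), np.float32(88.99)) 0.07270903401345671 0.08020758581922682
(array([ 540. , -260.3]), array([11.5, 88.3]), np.float32(89.74)) 0.07343856050168673 0.07922140764416995
(array([ 583.8, -258.2]), array([11.6, 88.1]), np.float32(89.81)) 0.0723029151228616 0.08270987299115792
bar (array([535.1, 244. ]), array([156.6, 299.9]), np.float32(15.87)) 2778 0.03831023193389496
bar (array([534.7, 232.9]), array([ 34.6, 301.7]), np.float32(-3.15)) 17852 0.04036328552561565
```

View pics/s4.png

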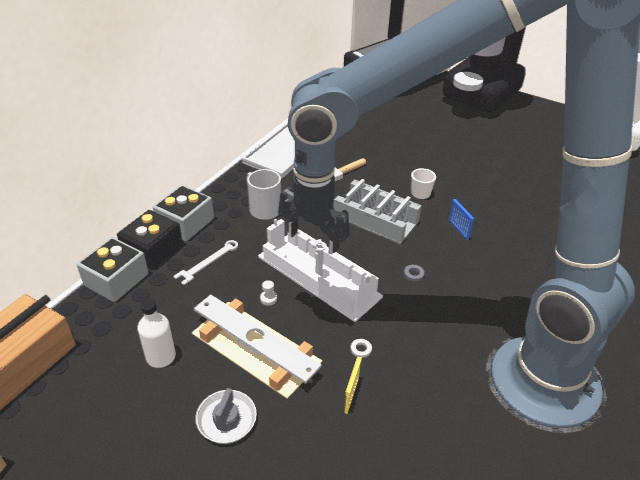

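Side view: four screens upright in the rack around (378,210), the nut in the dish at (226,410), and the bar on the battens at (257,338), with the blue and yellow decoys untouched at (462,218) and (353,385).

```bash
python3 -m crank '[[40,22,-5,0,100],[40,22,-5,0,100],[0,0,-10,0,100],[0,0,0,0,100],[0,0,0,0,100],[0,0,0,0,100],[0,0,0,0,100],[0,0,0,0,100]]'
python3 - <<'E'
from h import *
s=st()
c=cap('wrist','w9.png');W=cloud(c)
for lo in (.036,.0375):
    P=sel(W,.34,.75,.14,.36,lo,.05);print('bar',rect(P),len(P),np.median(P[:,2]))
# robust: long edges via mid sections and PCA
P=P[:,:2]
m=((W[...,2]>.0365)&(W[...,2]<.05)&(W[...,0]>.34)&(W[...,0]<.75)&(W[...,1]>.14)&(W[...,1]<.36)).astype(np.uint8)
n,l,stt,_=cv2.connectedComponentsWithStats(cv2.morphologyEx(m,cv2.MORPH_OPEN,np.ones((5,5),np.uint8)))
k=1+np.argmax(stt[1:,4]);Q=W[l==k];r=rect(Q);print('comp',r,len(Q))
for hole in range(1):
    a=np.radians(r[2]);X=(Q[:,:2]*1000-r[0])@np.array([[np.cos(a),-np.sin(a)],[np.sin(a),np.cos(a)]])
    print(X.min(0),X.max(0), [np.round(np.median([X[(abs(X[:,0]-x)<3),1].min()+X[(abs(X[:,0]-x)<3),1].max()]),1)/2 for x in (-120,-60,60,120)])
E
```

```text
time_s: 61.7
tcp_pos: [0.5349, 0.1806, 0.2343]
orientation: [0.0, 0.713, 0.701, -0.0]
ft_force: [-0.1, 0.3, -0.4]
finger_gap: 0.999
grasp_force: 0.0
t 61.7 tcp [0.5349 0.1806 0.2343] q [ 1.000e-04  7.130e-01  7.012e-01 -1.000e-04] gap 0.999 F [-0.1  0.3 -0.4] j7 [ 0.11  0.38 -0.66  1.79  0.27  1.06 -0.66]
bar (array([535.5, 246.2]), array([ 50.2, 301.3]), np.float32(-5.3)) 26759 0.0404533123523323
bar (array([535.5, 246.2]), array([ 50.2, 301.3]), np.float32(-5.3)) 26703 0.04045528231262981
comp (array([535.5, 246.2]), array([ 50.2, 301.3]), np.float32(-5.31)) 26645
[-150.68252734  -25.07053095] [150.62782015  25.12125296] [np.float64(-0.05), np.float64(0.1), np.float64(-0.1), np.float64(0.0)]
```

```bash
python3 -m crank '[[32,0,0,0,100],[32,0,0,0,100],[0,0,0,-10.7,100],[0,0,0,-10.7,100],[0,0,0,-10.7,100],[0,0,0,-10.7,100],[0,0,0,-10.7,100],[0,0,0,-10.7,100]]' >/dev/null
python3 -m crank '[[0,0,0,-10.7,100],[0,0,0,-10.7,100],[0,0,40,0,100],[0,0,40,0,100],[0,0,30,0,100],[0,0,0,0,100],[0,0,0,0,100],[0,0,0,0,100]]'
python3 -c "
from h import *
s=st()
p=s['tcp_pos'];print(tool(.5361-p[0],.2450-p[1]))"
```

```text
time_s: 63.75
tcp_pos: [0.5368, 0.2455, 0.1259]
orientation: [0.001, 0.047, 0.999, 0.001]
ft_force: [-0.2, 0.7, -0.3]
finger_gap: 1.002
grasp_force: 0.0
t 63.75 tcp [0.5368 0.2455 0.1259] q [1.300e-03 4.660e-02 9.989e-01 6.000e-04] gap 1.002 F [-0.2  0.7 -0.3] j7 [ 0.15  0.65 -0.91  1.83  0.62  0.97  0.45]
(array([ 0.6, -0.5]), np.float64(174.66))
```

```bash
python3 -m crank '[[0.6,-0.5,40,0,100],[0,0,30,0,100],[0,0,15,0,100],[0,0,5.5,0,100],[0,0,0,0,100],[0,0,0,0,100],[0,0,0,0,100],[0,0,0,0,100]]'
python3 -m crank '[[0,0,0,0,30],[0,0,0,0,30],[0,0,0,0,30],[0,0,0,0,30],[0,0,0,0,30],[0,0,0,0,30],[0,0,0,0,30],[0,0,0,0,30]]'
python3 -c "
from h import *
st()"
```

```text
time_s: 64.75
tcp_pos: [0.5356, 0.2444, 0.0342]
orientation: [0.0, 0.047, 0.999, 0.0]
ft_force: [-0.2, -0.2, 0.6]
finger_gap: 0.997
grasp_force: 0.0
time_s: 65.75
tcp_pos: [0.5355, 0.2447, 0.0341]
orientation: [0.0, 0.047, 0.999, 0.0]
ft_force: [0.3, 1.0, 5.7]
finger_gap: 0.569
grasp_force: 64.1
t 65.75 tcp [0.5355 0.2447 0.0341] q [3.000e-04 4.650e-02 9.989e-01 2.000e-04] gap 0.569 F [0.3 1.  5.7] j7 [ 0.08  0.76 -0.81  1.88  0.74  0.83  0.35]
```

```bash
python3 -m crank '[[0,0,-10,0,30],[0,0,-40,0,30],[0,0,-50,0,30],[0,0,-50,0,30],[0,0,-25,0,30],[0,0,0,0,30],[0,0,0,0,30],[0,0,0,0,30]]'
python3 -m crank '[[-4.3,-48.7,0,0,30],[-4.3,-48.7,0,0,30],[-4.3,-48.7,0,0,30],[-4.3,-48.7,0,0,30],[-4.3,-48.7,0,0,30],[0,0,0,4.7,30],[0,0,0,0,30],[0,0,0,0,30]]'
python3 -m crank '[[0,0,30,0,30],[0,0,20,0,30],[0,0,10,0,30],[0,0,0,0,30],[0,0,0,0,30],[0,0,0,0,30],[0,0,0,0,30],[0,0,0,0,30]]'
python3 - <<'E'
from h import *
s=st()
p=s['tcp_pos'];print(tool(.5342-p[0],.0004-p[1]))
c=cap('wrist','w10.png');W=cloud(c)
z=p[2]+.0018+.004-.0006
P=sel(W,.36,.7,-.09,.08,z-.008,z+.008);print('bar',rect(P),len(P),np.median(P[:,2]),z)
E
```

```text
time_s: 66.75
tcp_pos: [0.5346, 0.2435, 0.2068]
orientation: [-0.002, 0.047, 0.999, -0.001]
ft_force: [0.6, 0.7, -3.7]
finger_gap: 0.578
grasp_force: 63.7
time_s: 67.75
tcp_pos: [0.5338, 0.0009, 0.2084]
orientation: [-0.0, 0.086, 0.996, 0.0]
ft_force: [-0.9, 0.5, -2.9]
finger_gap: 0.572
grasp_force: 63.9
time_s: 68.75
tcp_pos: [0.5342, -0.0002, 0.149]
orientation: [0.0, 0.088, 0.996, -0.0]
ft_force: [1.2, -0.8, -2.5]
finger_gap: 0.572
grasp_force: 63.8
t 68.75 tcp [ 5.342e-01 -2.000e-04  1.490e-01] q [ 3.000e-04  8.760e-02  9.962e-01 -1.000e-04] gap 0.572 F [ 1.2 -0.8 -2.5] j7 [ 0.64  0.54 -0.95  1.94  0.54  0.94  0.82]
(array([0.1, 0.6]), np.float64(169.95))
bar (array([501.6,   7.4]), array([ 76.7, 125.2]), np.float32(-9.9)) 68953 0.15528366939427285 0.15424698393445374
```

View pics/w10.png

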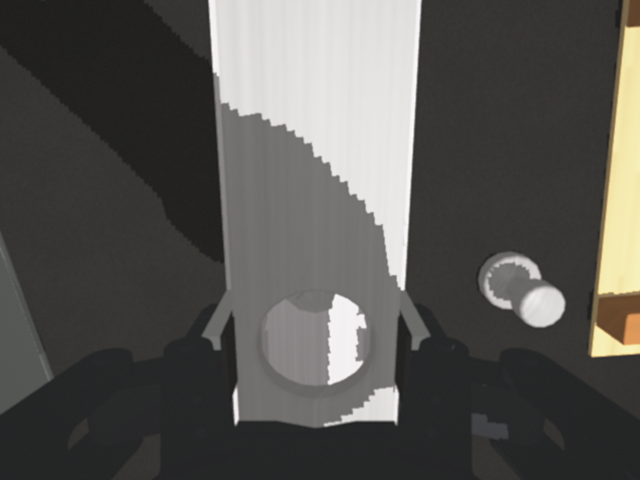

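The bar hangs straight in the jaws, with the stud seen through its middle hole at (315,340). Lowering, with a force check just above the pins.

```bash
python3 -m crank '[[0,0.5,15,0,30],[0,0,15,0,30],[0,0,10,0,30],[0,0,5,0,30],[0,0,0,0,30],[0,0,0,0,30],[0,0,0,0,30],[0,0,0,0,30]]'
python3 - <<'E'
from h import *
s=st()
p=s['tcp_pos'];print(tool(.5342-p[0],.0004-p[1]))
E
```

```text
time_s: 69.8
tcp_pos: [0.5343, 0.0004, 0.1041]
orientation: [0.0, 0.088, 0.996, -0.0]
ft_force: [0.2, -1.2, -3.3]
finger_gap: 0.575
grasp_force: 64.0
t 69.8 tcp [5.343e-01 4.000e-04 1.041e-01] q [ 3.000e-04  8.760e-02  9.962e-01 -1.000e-04] gap 0.575 F [ 0.2 -1.2 -3.3] j7 [ 0.59  0.6  -0.9   1.97  0.61  0.87  0.76]
(array([0.1, 0. ]), np.float64(169.95))
```

```bash
python3 -m crank '[[0,0,4,0,30],[0,0,4,0,30],[0,0,3,0,30],[0,0,3,0,30],[0,0,2,0,30],[0,0,0,0,30],[0,0,0,0,30],[0,0,0,0,30]]'
```

```text
time_s: 70.8
tcp_pos: [0.5343, 0.0004, 0.0879]
orientation: [0.0, 0.088, 0.996, -0.0]
ft_force: [0.3, 0.1, -3.9]
finger_gap: 0.576
grasp_force: 64.0
```

```bash
python3 -m crank '[[0,0,1.5,0,30],[0,0,1.5,0,30],[0,0,1.5,0,30],[0,0,1,0,30],[0,0,0,0,30],[0,0,0,0,30],[0,0,0,0,30],[0,0,0,0,30]]'
```

```text
time_s: 71.8
tcp_pos: [0.5342, 0.0004, 0.0823]
orientation: [0.0, 0.088, 0.996, -0.0]
ft_force: [1.1, -0.6, -3.8]
finger_gap: 0.573
grasp_force: 64.0
```

```bash
python3 -m crank '[[0,0,0.4,0,30],[0,0,0,0,100],[0,0,0,0,100],[0,0,0,0,100],[0,0,0,0,100],[0,0,-20,0,100],[0,0,-50,0,100],[0,0,-50,0,100]]'
python3 -m crank '[[0,0,-45,0,100],[0,0,0,0,100],[0,0,0,0,100],[0,0,0,0,100],[0,0,0,0,100],[0,0,0,0,100],[0,0,0,0,100],[0,0,0,0,100]]'
python3 - <<'E'
from h import *
s=st()
c=cap('wrist','w11.png');W=cloud(c)
P=sel(W,.36,.7,-.09,.08,.082,.094);print('bar',rect(P),len(P),np.median(P[:,2]))
for x0 in (.40,.45,.5,.56,.6,.64):
    Q=P[abs(P[:,0]-x0)<.02]; print(x0,np.round(np.median(Q[:,2]),4) if len(Q) else None)
W=cloud(cap('side','s5.png'))
P=sel(W,.4,.57,.34,.52,.012,.022);print(cv2.minEnclosingCircle((P[:,:2]*1000).astype(np.float32)))
P=sel(W,.4,.57,.34,.52,.045,.09);print('wing',rect(P),P[:,2].max())
for x in (454,498,542,586):
    P=sel(W,x/1000-.02,x/1000+.02,-.32,-.2,.066,.09); print(rect(P),P[:,2].max())
E
```

```text
time_s: 72.8
tcp_pos: [0.5341, 0.0008, 0.2044]
orientation: [0.0, 0.087, 0.996, 0.0]
ft_force: [0.7, -0.7, 0.3]
finger_gap: 1.0
grasp_force: 0.0
time_s: 73.8
tcp_pos: [0.5342, 0.0005, 0.2468]
orientation: [-0.0, 0.087, 0.996, 0.0]
ft_force: [-0.5, 0.2, -0.4]
finger_gap: 1.005
grasp_force: 0.0
t 73.8 tcp [5.342e-01 5.000e-04 2.468e-01] q [-1.000e-04  8.750e-02  9.962e-01  0.000e+00] gap 1.005 F [-0.5  0.2 -0.4] j7 [ 0.73  0.43 -1.04  1.83  0.41  1.12  0.93]
bar (array([539.4,   1. ]), array([ 50.2, 291.3]), np.float32(-10.02)) 28024 0.08844392747180232
0.4 0.0885
0.45 0.0885
0.5 0.0884
0.56 0.0884
0.6 0.0884
0.64 0.0884
((479.41558837890625, 411.4068908691406), 56.9710807800293)
wing (array([478.2, 413.9]), array([14.1, 60.4]), np.float32(-71.7)) 0.06858895486291217
(array([ 452.3, -259.4]), array([ 9.9, 90.8]), np.float32(-89.68)) 0.07983087968306529
(array([ 496.5, -259.2]), array([11.3, 88.6]), np.float32(88.35)) 0.0806334158424638
(array([ 541. , -261.6]), array([11.3, 87.9]), np.float32(87.59)) 0.07999321886398254
(array([ 583.3, -259. ]), array([10.2, 86.1]), np.float32(89.08)) 0.07821181649808692
```

View pics/w11.png

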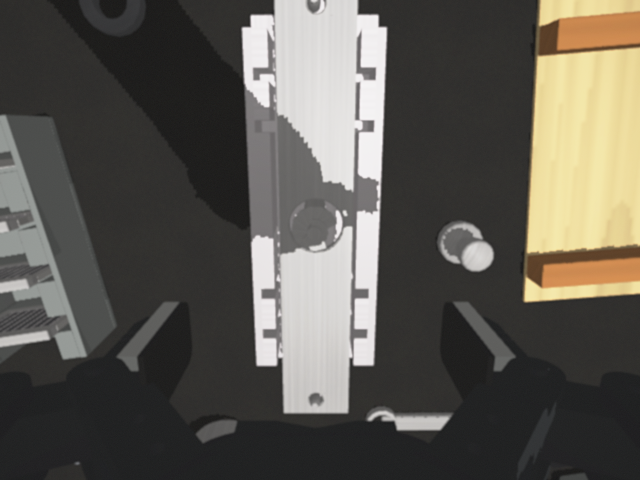

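View pics/s5.png

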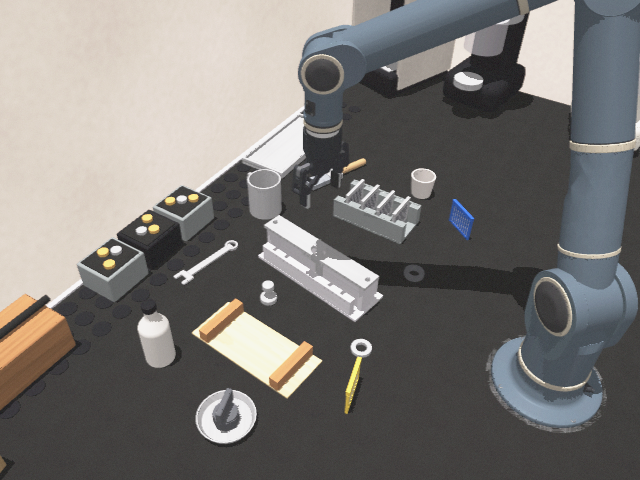

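The bar is flat at 88.4 mm along its length, with pins in both holes at (316,3) and (316,399). The nut is in the dish at (226,410), the four screens are upright in the rack, and the gripper is clear of everything.

```bash
python3 -c "
from h import *
print(robot.sign_off())"
```

```text
the job is handed in; nothing more can be done
None
```

The job is handed in at about 74 s of the 210 s allowed: the nut is in the dish, all four screens stand in the rack, the bar is back down flat over both pins, and the other things on the bench were left alone; the hand-in call gave no verdict.

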